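# Check disc onto the balance with a lifter

### The job

Put the flat brass-coloured check disc on the pan of the small balance without touching it with the gripper. First draw the lifter all the way out from under the white riser by the red ball on its tail, lay it down in the open and let go; then take it by its blue handle, slide its blade under the disc against the stop, lift the disc on the blade, and from close above the pan tip it gently off, so that it touches the pan while still leaning on the blade and ends lying flat in the pan. Finally lay the lifter down flat on the bench, clear of the balance and the stop, and leave the mug where it is.

Things in the scene. Friction and masses are not known exactly. Their poses are not given: they have to be found in the camera images.
- lifter_handle (a point): Centre of the lifter's blue handle: 90 mm long (x), 22 mm wide (y), 20 mm high. 34 mm above the tool's underside. Axes of the lifter: x from handle to blade tip, y sideways, z up. A sloping neck 18 mm wide leads from its front down to the blade's rear. At the start the blade and most of the handle lie under the riser.
- lifter_ball (a point): Centre of the red plastic ball, 22 mm in diameter, on a thin (7 mm) steel rod at the lifter's tail, 100 mm behind the handle's centre, 34 mm above the underside; it stands about 70 mm out in front of the riser at the start. Axes as the lifter's. A lifter held by its ball alone swivels.
- lifter_tip (a point): Middle of the blade's straight front edge, 180 mm ahead of the handle's centre, 33 mm lower (1 mm above the underside). Blade: flat polished steel, 72 mm wide, 2 mm thick, flush with the underside, from 85 to 180 mm ahead of the handle's centre, 6 mm high ridge at its rear. Friction about 0.35: things slide off it beyond a slope of about 20 degrees.
- lifter: The whole lifter: a rigid loose tool, 0.16 kg, 291 mm long, blue handle, steel blade, red ball on the tail. Origin on the underside under the handle's centre, axes as the handle's. Laid on the bench it is level, resting on the blade and on a small rubber foot under the rear of the handle. The bench straight ahead of the robot, between riser, balance and stop, is free.
- riser: White desk riser, fixed: a board on two side panels, 240 mm deep (x), 160 mm wide (y), top 66 mm high, 58 mm clear beneath, 136 mm between panels; ink pad and stamp on the rear half of its top. Origin on the bench under its centre; the open front faces its own -x, 120 mm from the origin. The lifter's x points roughly along the riser's x.
- disc_center (a point): Centre, half-way up, of the brass-coloured aluminium check disc: 90 mm in diameter, 10 mm thick, about 0.15 kg, loose, flat on the bench in the mouth of the stop. Its underside is bevelled (flat to 37 mm radius, then rising 5 mm to the full 45 mm), so a blade pushed in flat along the bench rides under it.
- disc: The same disc; origin at the centre of its underside.
- stop: Low dark steel U-shaped bench stop, fixed, 14 mm high. Origin on the bench about where the disc's centre lies (disc up to 10 mm nearer the mouth). The mouth faces its own -x; back rail at +x, inner face 46 mm from the origin, 120 mm long; two side bars 96 mm apart inside, from x = 12 to 52 mm. Push the blade in along its +x.
- pan (a point): Centre of the upper face of the floor of the balance's round steel pan, 41 mm above the bench; z up. Inside radius about 73 mm, rim 5 mm above the pan's floor and 156 mm across outside.
- balance: Small grey bench balance, fixed, 150 x 150 mm, its body 30 mm high, with the round pan above; origin on the bench under its centre, display on its -x face. The balance and the stop may have changed places.
- mug: White spotted mug, loose, 91 mm tall; origin at the centre of its underside. To be left alone.
There are look-alikes about, which are no part of the job. There is more than one size of the disc; the job needs the middle-sized.

How it is judged (in metres and radians):
On the way, in this order (a step that is already met when the one before it is completed fails the run):
1. the lifter lies flat on the bench, wholly out in front of the riser, and is released (x of lifter_tip in the frame of riser below -0.12 m and angle between lifter's own z axis and vertical below 0.06 rad and height (world z) of lifter below 0.006 m and contact force between the fingers and lifter below 0.1 N), for 0.2 s.
2. the disc is lifted on the blade, well clear of the bench, the lifter held by its handle (height (world z) of disc above 0.03 m and contact force between lifter and disc above 0.3 N and distance between the grasp point and lifter_handle below 0.05 m and contact force between the fingers and lifter above 1 N), for 0.2 s.
3. the sloping blade tips the disc: it touches the pan while it still leans on the blade (angle between lifter's own z axis and vertical above 0.12 rad and contact force between disc and balance above 0.1 N and contact force between disc and lifter above 0.05 N and horizontal distance between disc_center and pan below 0.08 m).
At the end, for the whole second after the job is handed in: The disc lies flat (within about 2 degrees) on the floor of the pan, its centre within 34 mm of the pan's, at rest; the lifter lies flat on the bench, at rest, touching neither the balance nor the stop nor the disc (horizontal distance between disc_center and pan below 0.034 m and angle between disc_center's own z axis and vertical below 0.04 rad and z of disc in the frame of pan between -0.004 and 0.004 m and linear speed of each of disc, lifter below 0.02 m/s and height (world z) of lifter below 0.006 m and angle between lifter's own z axis and vertical below 0.06 rad and contact force between lifter and balance below 0.1 N and contact force between lifter and stop below 0.1 N and contact force between lifter and disc below 0.1 N).
It fails at once if the gripper touches the disc (contact force between the fingers and disc above 0.5 N).
It fails at once if the disc is dropped or thrown onto the balance (faster than 0.7 m/s within 10 cm of the pan's centre) (distance between disc_center and pan below 0.1 m and linear speed of disc above 0.7 m/s).
It fails at once if the mug is moved by more than 3 cm (distance of mug from where it was at the start of the episode above 0.03 m).
It also fails if it takes over 69 s, if anything falls off the work surface, if the arm or the gripper's body presses on something with over 40 N, if the wrist force passes 120 N, or if a joint passes its speed limit or range.

### The arm

A 7-joint arm with a two-finger parallel gripper is mounted at the origin on a cart in front of the work surface, level with it; the furniture and walls round the work are solid. World frame = base frame: x ahead of the robot, y to its left, z up, the work surface at z = 0. Lengths are in m, angles in degrees, forces in N, time in s.
With the tool pointing down it reaches from about 0.425 to 0.95 m from the base axis. Payload 4.7 kg.
Tool frame: the origin (TCP) lies on the centre line of the jaws, within the pads' length; the fingertips stand 11 mm ahead of it and the grasp point (between the pads) lies 8 mm behind it; z points along the fingers, y is the direction in which the jaws open and shut (so a half turn about z gives the same grasp; the last joint's range is limited). The gripper opens to 85 mm and grips with 20 to 120 N. Pads are 22 mm wide; open, the fingers measure 114 mm over their backs; the gripper's body (76 mm by 85 mm) begins 54 mm behind the grasp point. The pads swing forward as they close: fully open they stand 13 mm farther back than shut.
Start: joints at [-66.343, 26.849, -2.785, 87.806, 1.381, 65.374, -4.715], TCP at [0.289, 0.61, 0.242] pointing down, gripper open.
Joint ranges: [-148.3, 148.3], [-19.14, 114.17], [-79.39, 73.82], [5.75, 140.21], [-59.74, 239.74], [12.07, 113.84], [-152.46, 152.46]. Speed limits (degrees/s): [147.25, 147.25, 180, 180, 180, 180, 180].

### API

Orientations are given as [roll, pitch, yaw] about the fixed x, y, z axes, in that order (R = Rz(yaw) Ry(pitch) Rx(roll)).
In Python, from cell import arm, fingers, monitor, eyes gives the robot as it stands. Calls block until the motion is done:
- arm.move_ptp(position, orientation): joint-space move of the TCP to a pose.
- arm.move_l(position, attitude=None, max_speed=0.15, f_stop=None): straight line of the TCP; attitude=None keeps the orientation; max_speed is the mean speed in m/s. With f_stop (N) it stops when the force on the tool has changed by that much, and returns True; else False.
- arm.goto_joints(angles): joint-space move.
- fingers.open_jaws() and fingers.grab(force=None): open the fingers fully, or close them until they stop; force is the grip in N (None keeps the last).
- arm.pause(seconds).
- arm.solve_ik(position, orientation): joint angles nearest the present ones, or None.
- monitor.read_state(): the state.
- eyes.get_image(name): name is "scene" or "side" or "wrist"; returns a dict with "img" (384x512x3 uint8, red, green, blue), "range_z" (384x512 float32, m along the optical axis (not along the pixel's ray), 0 where there is no reading), "K" (3x3 intrinsics, pixels), "k1" (the pictures are not rectified: a ray, as slopes to the right and down, at radius r is drawn at 1 + k1 r^2 times it, then the intrinsics apply), "camera_from_world" (4x4, takes a point from world to camera coordinates); the wrist camera has in their place "mount" (4x4, takes a point from camera to tool coordinates, whose origin is the TCP and whose axes are the flange's). Camera axes: x right, y down, z forward; pixel columns grow to the right and rows downward; lengths in m; the calibration is good to about 2 mm. A picture is of the moment at which its call begins: read the wrist's pose just before it.
A pose or a line that the arm cannot do raises arm.MotionError and nothing moves.
- arm.job_done(): hands the job in, once; it reports no verdict.
The state is a dict: "t": time; "joint_positions": joint angles; "dq": joint speeds; "joint_efforts": joint torques, N m; "position": TCP position; "tool_rot": TCP orientation; "contact_force": force on the tool from outside, world axes, zero at the start; "moment": the same for the moment, N m; "gripper_width": finger opening in m.
Only numpy, scipy, OpenCV 4.12 (cv2) and the standard library are available. Lean on these libraries where they do the work, as an engineer would, in place of code of your own. Each camera call takes 0.05 s, during which the arm holds its last target.

## Working session

There is one attempt and no reset: what is moved stays moved. The work goes in short steps, each a Python script; the robot and the scene stay as the last script left them, time stands still between calls to the robot, and variables do not carry over. Pictures are saved under pics/ and viewed, and the job is handed in when it is done.

```bash
ls; mkdir -p pics; cat > h.py <<'E'
import numpy as np, cv2
from cell import arm, fingers, monitor, eyes
from scipy.spatial.transform import Rotation as R
def grab(name,fn=None):
    s=monitor.read_state(); d=eyes.get_image(name); d['s']=s
    if 'mount' in d:
        T=np.eye(4);T[:3,3]=s['position'];T[:3,:3]=R.from_euler('xyz',s['tool_rot'],degrees=True).as_matrix()
        d['wc']=T@d['mount']
    else: d['wc']=np.linalg.inv(d['camera_from_world'])
    if fn: cv2.imwrite('pics/'+fn,d['img'][:,:,::-1])
    np.savez('pics/'+name+'.npz',img=d['img'],rz=d['range_z'],K=d['K'],k1=d['k1'],wc=d['wc'])
    return d
def load(name):
    z=np.load('pics/'+name+'.npz');return dict(img=z['img'],range_z=z['rz'],K=z['K'],k1=float(z['k1']),wc=z['wc'])
def slopes(d,uv):
    uv=np.array(uv,float).reshape(-1,1,2)
    return cv2.undistortPoints(uv,np.array(d['K'],float),np.array([d['k1'],0,0,0,0.])).reshape(-1,2)
def atz(d,uv,z):
    s=slopes(d,uv);o=d['wc'][:3,3];r=np.c_[s,np.ones(len(s))]@d['wc'][:3,:3].T
    t=(z-o[2])/r[:,2];return o+r*t[:,None]
def pts(d,uv):
    uv=np.array(uv).reshape(-1,2);s=slopes(d,uv);z=d['range_z'][uv[:,1].astype(int),uv[:,0].astype(int)]
    return np.c_[s,np.ones(len(s))]*z[:,None]@d['wc'][:3,:3].T+d['wc'][:3,3]
def cloud(d):
    v,u=np.mgrid[:384,:512];p=pts(d,np.c_[u.ravel(),v.ravel()]);p[d['range_z'].ravel()<=0]=np.nan
    return p.reshape(384,512,3)
E
python3 - <<'E'
from h import *
s=monitor.read_state();print(s)
for n in ['scene','side','wrist']:
    d=grab(n,n+'0.png');print(n,d['wc'].round(3).tolist(),d['k1'])
E
```

```text
pics
{'t': 0.0, 'joint_positions': array([-66.34245315,  26.89822286,  -2.78410724,  87.87294238,
         1.38039901,  65.37594853,  -4.7144313 ]), 'dq': array([-0.00726502,  0.01780873,  0.09445774,  0.06075169,  0.00108293,
       -0.0520876 , -0.03457923]), 'joint_efforts': array([ 5.56820612e-05, -5.10295415e+01, -4.64734447e-02, -2.37716264e+01,
        1.07210784e-02,  7.28819359e-03, -1.59619083e-05]), 'position': array([0.28835902, 0.60968607, 0.24125638]), 'tool_rot': array([-1.79886490e+02,  3.89147452e-03,  1.54689067e+02]), 'contact_force': array([-0.26421612, -0.3347323 ,  0.41621243]), 'moment': array([0.04740634, 0.00383641, 0.02224709]), 'gripper_width': 0.08523727587619431}
scene [[0.645, -0.518, 0.562, -0.31], [-0.764, -0.441, 0.471, -0.754], [0.004, -0.733, -0.68, 1.089], [0.0, 0.0, 0.0, 1.0]] -0.0846215039116278
side [[-0.738, -0.33, 0.588, -0.378], [-0.674, 0.35, -0.65, 0.953], [0.009, -0.877, -0.481, 0.808], [0.0, 0.0, 0.0, 1.0]] 0.006542493693294834
wrist [[0.428, 0.872, 0.239, 0.228], [0.904, -0.412, -0.116, 0.638], [-0.002, 0.266, -0.964, 0.375], [0.0, 0.0, 0.0, 1.0]] -0.07510585173706011
```

View pics/scene0.png

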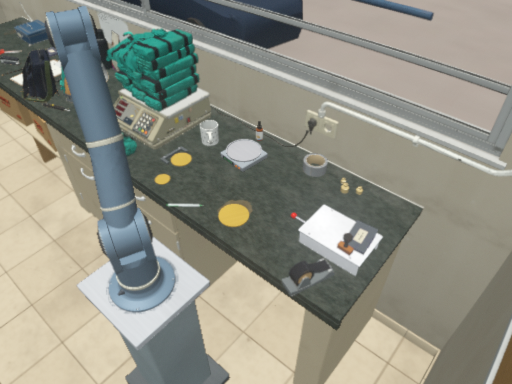

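View pics/side0.png

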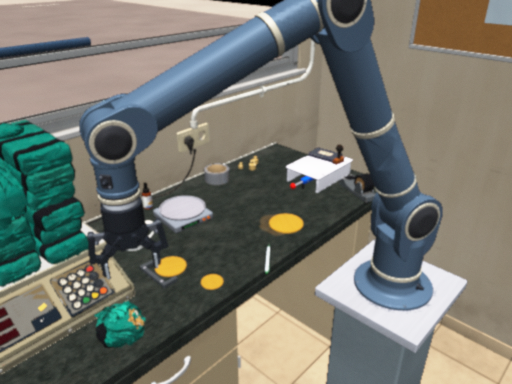

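View pics/wrist0.png

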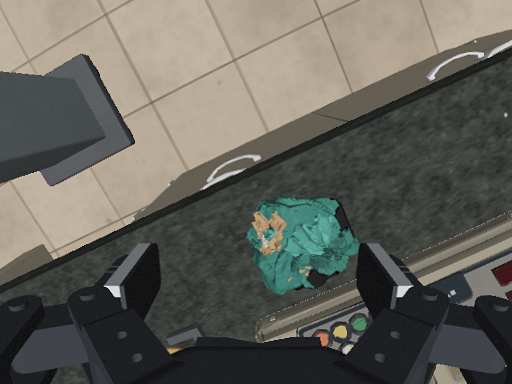

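Disc candidates in the scene view are (162,179) small, (181,160) in the dark stop, and (234,215) large. Ball candidates are the red ball at (294,216) and the bottle. The pan is at (243,151) and the mug at (209,132). Next I'll measure them.

```bash
python3 - <<'E'
from h import *
d=load('scene');c=cloud(d)
for n,uv in dict(small=(162,179),stopdisc=(181,160),large=(234,215),pan=(243,151),mug=(209,132),ball=(294,216),riser=(325,230),tape=(315,162),dark=(305,275),strip=(184,205),wedge=(300,240)).items():
    print(n,c[uv[1],uv[0]].round(3))
hsv=cv2.cvtColor(d['img'],cv2.COLOR_RGB2HSV)
m=cv2.inRange(hsv,(18,140,120),(32,255,255))
n,l,st,ce=cv2.connectedComponentsWithStats(m)
for i in range(1,n):
    if st[i,4]>40:
        w=c[l==i];w=w[~np.isnan(w[:,0])]
        v,u=np.nonzero(l==i);p=atz(d,np.c_[u,v],.010)
        (cx,cy),_,_=cv2.fitEllipse(p[:,:2].astype(np.float32)[cv2.convexHull((p[:,:2]*1e4).astype(np.int32),returnPoints=False).ravel()][:,None])
        print(ce[i],np.median(w,0).round(3),'ctr',p.mean(0).round(3),'diam from area',(2*np.sqrt(cv2.contourArea(cv2.convexHull(p[:,:2].astype(np.float32)))/np.pi)).round(3))
for n in ['scene','side']:
    im=load(n)['img']
    x0,y0,x1,y1=(140,110,400,300) if n=='scene' else (80,130,390,310)
    cv2.imwrite(f'pics/{n}_crop.png',cv2.resize(im[y0:y1,x0:x1,::-1],None,fx=800/(x1-x0),fy=800/(x1-x0),interpolation=cv2.INTER_CUBIC))
E
```

```text
small [0.367 0.34  0.006]
stopdisc [0.5   0.371 0.01 ]
large [ 0.407 -0.03   0.012]
pan [0.692 0.179 0.042]
mug [0.659 0.351 0.082]
ball [ 0.526 -0.218  0.041]
riser [ 0.522 -0.351  0.065]
tape [ 0.867 -0.081  0.01 ]
dark [ 0.322 -0.409  0.073]
strip [0.324 0.155 0.008]
wedge [ 0.47  -0.288  0.011]
[180.66666667 158.89215686] [0.503 0.377 0.011] ctr [0.504 0.378 0.01 ] diam from area 0.085
[162.18095238 178.81904762] [0.368 0.339 0.008] ctr [0.366 0.337 0.01 ] diam from area 0.055
[233.33519553 214.9981378 ] [ 0.405 -0.029  0.013] ctr [ 0.408 -0.026  0.01 ] diam from area 0.112
```

View pics/scene_crop.png

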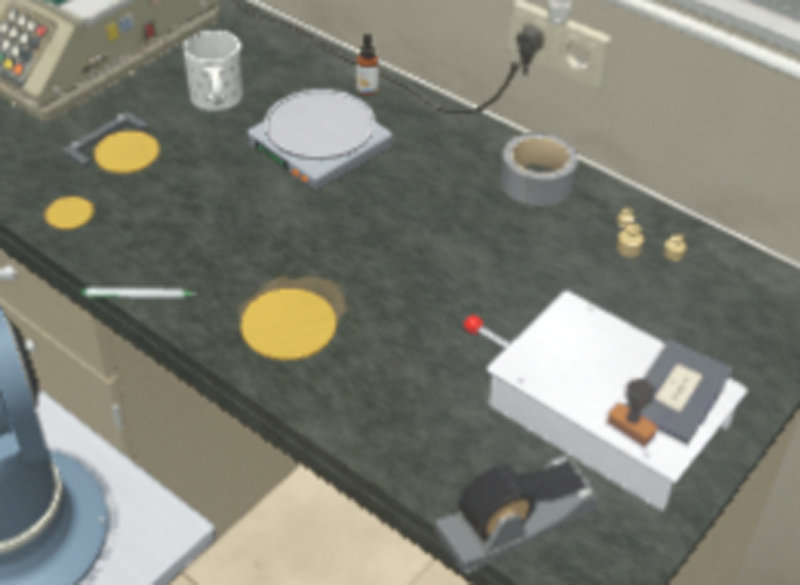

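View pics/side_crop.png

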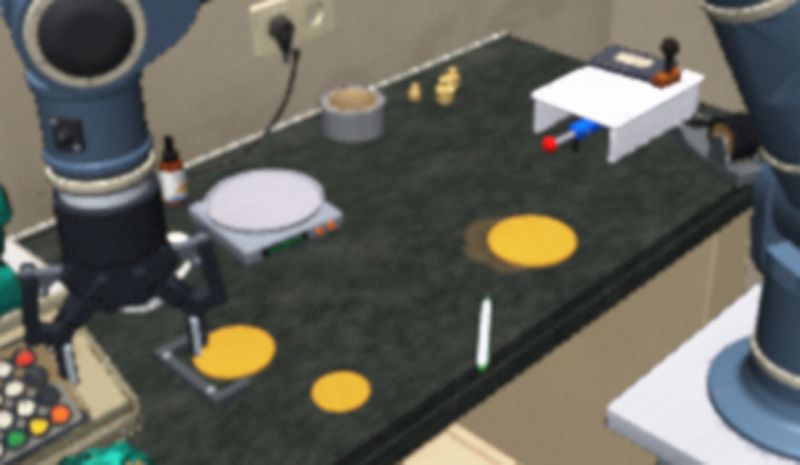

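```bash
python3 - <<'E'
from h import *
for n in ['scene','side']:
    d=load(n);c=cloud(d);hsv=cv2.cvtColor(d['img'],cv2.COLOR_RGB2HSV)
    print(n)
    m=(hsv[...,1]<40)&(hsv[...,2]>150)&(abs(c[...,2]-.066)<.008)&(c[...,1]<-.15)&(c[...,1]>-.6)
    r=cv2.minAreaRect(c[m][:,:2].astype(np.float32));print('riser',r,cv2.boxPoints(r).round(3).tolist())
    m=(abs(c[...,2]-.043)<.006)&(np.hypot(c[...,0]-.69,c[...,1]-.18)<.12)
    p=c[m];print('pan',p.shape,p.mean(0).round(3),cv2.minEnclosingCircle(p[:,:2].astype(np.float32)))
    m=((hsv[...,0]<5)|(hsv[...,0]>175))&(hsv[...,1]>180)&(c[...,1]<-.1)
    v,u=np.nonzero(m);print('ball',len(u),atz(d,[[u.mean(),v.mean()]],.034),np.nanmedian(c[m],0), u.mean(),v.mean())
    m=(hsv[...,0]>100)&(hsv[...,0]<125)&(hsv[...,1]>180)&(c[...,1]<-.1)&(c[...,0]>.3)
    v,u=np.nonzero(m);print('blue',len(u),c[m].round(3)[::4].tolist())
E
```

```text
scene
riser ((0.6204584836959839, -0.3512979745864868), (0.3837938606739044, 0.6107389330863953), 89.86063385009766) [[0.3149999976158142, -0.5419999957084656], [0.925000011920929, -0.5440000295639038], [0.9259999990463257, -0.1599999964237213], [0.3160000145435333, -0.1589999943971634]]
pan (615, 3) [0.697 0.183 0.043] ((0.6970787644386292, 0.17410768568515778), 0.08657043427228928)
ball 10 [[ 0.53521577 -0.20794827  0.034     ]] [ 0.52740219 -0.21255138  0.04285387] 293.2 214.5
blue 0 []
side
riser ((0.5408729314804077, -0.39593589305877686), (0.24148982763290405, 0.16117706894874573), 89.22776794433594) [[0.45899999141693115, -0.515999972820282], [0.6200000047683716, -0.5180000066757202], [0.6230000257492065, -0.2759999930858612], [0.4620000123977661, -0.27399998903274536]]
pan (894, 3) [0.698 0.181 0.043] ((0.6972963809967041, 0.17764070630073547), 0.08201737701892853)
ball 24 [[ 0.53707706 -0.21683902  0.034     ]] [ 0.53136725 -0.21076745  0.03876569] 292.125 185.33333333333334
blue 48 [[0.59, -0.36, 0.004], [0.533, -0.284, 0.046], [0.522, -0.295, 0.046], [0.526, -0.275, 0.048], [0.517, -0.288, 0.046], [0.535, -0.274, 0.041], [0.518, -0.278, 0.045], [0.516, -0.3, 0.038], [0.52, -0.273, 0.042], [0.514, -0.291, 0.038], [0.52, -0.273, 0.038], [0.52, -0.274, 0.033]]
```

```bash
python3 - <<'E'
from h import *
# camera over the stop: tool x towards -x?? try yaw candidates
t=np.array([0.51,0.37])
for yaw in [90,135,60,154,0]:
    a=np.radians(yaw);p=t-0.07*np.array([np.cos(a),np.sin(a)])
    q=arm.solve_ik([*p,.25],[180,0,yaw]);print(yaw,p,None if q is None else np.round(q))
a=np.radians(90);p=t-0.09*np.array([np.cos(a),np.sin(a)])
arm.move_ptp([*p,.22],[180,0,90])
d=grab('wrist','w1.png');print(d['s']['t'],d['s']['position'])
d2=grab('side','s1.png')
E
```

```text
90 [0.51 0.3 ] [-47.  19.  16. 100.  -6.  62. -29.]
135 [0.55949747 0.32050253] [-39.  24.   7.  92.  -3.  64.  14.]
60 [0.475      0.30937822] [-54.  17.  21. 103.  -7.  61. -61.]
154 [0.57291558 0.33931402] [-36.  26.   3.  89.  -1.  66.  31.]
0 [0.44 0.37] [ -70.   19.   33.  103.  -11.   62. -123.]
1.625 [0.50914604 0.28235124 0.21996104]
```

View pics/w1.png

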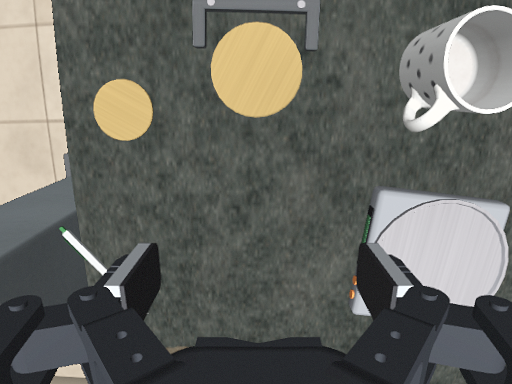

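```bash
python3 - <<'E'
from h import *
d=load('wrist')
cv2.imwrite('pics/w1c.png',cv2.resize(d['img'][0:150,170:340,::-1],None,fx=4.5,fy=4.0,interpolation=cv2.INTER_CUBIC))
hsv=cv2.cvtColor(d['img'],cv2.COLOR_RGB2HSV)
m=cv2.inRange(hsv,(14,80,120),(34,255,255))
n,l,st,ce=cv2.connectedComponentsWithStats(m)
for i in range(1,n):
    if st[i,4]>400:
        v,u=np.nonzero(l==i);p=atz(d,np.c_[u,v],.010)[:,:2].astype(np.float32)
        print(ce[i].round(1),cv2.minEnclosingCircle(p))
c=cloud(d)
m=(abs(c[...,2]-.0435)<.005)&(np.hypot(c[...,0]-.69,c[...,1]-.18)<.11)
p=c[m];print('pan',p.mean(0),p.min(0),p.max(0),cv2.minEnclosingCircle(p[:,:2].astype(np.float32)))
E
```

```text
[256.1  69.1] ((0.5067967772483826, 0.3781939148902893), 0.04548858851194382)
[122.6 109.4] ((0.37070992588996887, 0.3408636450767517), 0.031353674829006195)
pan [0.71041562 0.20297268 0.0432616 ] [0.62796456 0.13222108 0.03931241] [0.77560508 0.25744181 0.0484991 ] ((0.7008665800094604, 0.1849522888660431), 0.07769414037466049)
```

View pics/w1c.png

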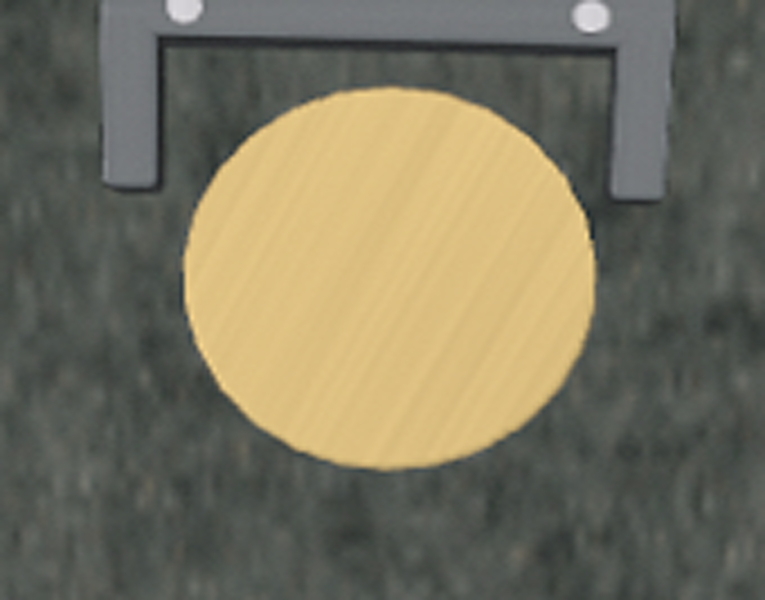

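```bash
python3 - <<'E'
from h import *
d=load('wrist')
P=atz(d,[[205.1,9],[306.2,12],[205.1,46.5],[306.2,49.7],[193.3,46.5],[317.3,49.7]],.014)
print(P.round(4).tolist())
r=P[1]-P[0];print('inner width',np.linalg.norm(r),'x dir deg',np.degrees(np.arctan2(r[1],r[0]))+90)
# next: look over the ball
t=np.array([0.53,-0.22])
arm.move_ptp([t[0],t[1]+.10,.2],[180,0,-90])
d=grab('wrist','w2.png');print(d['s']['t'],d['s']['joint_positions'].round(0))
grab('scene','s2.png')
E
```

```text
[[0.4591, 0.4336, 0.014], [0.5541, 0.4312, 0.014], [0.4582, 0.3999, 0.014], [0.5551, 0.3972, 0.014], [0.4469, 0.3999, 0.014], [0.5658, 0.3974, 0.014]]
inner width 0.09504476475987365 x dir deg 88.54664124035821
3.4667 [ -39.   28.   64.  111.  -30.   59. -141.]
```

View pics/w2.png

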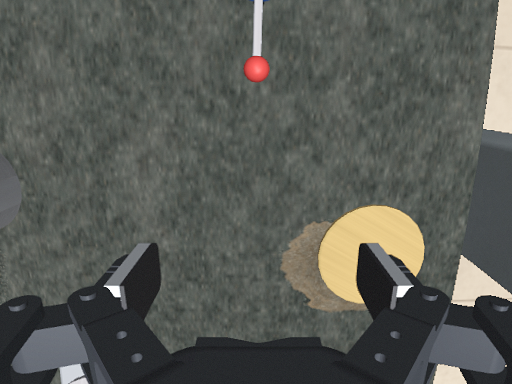

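```bash
python3 - <<'E'
from h import *
d=load('wrist')
hsv=cv2.cvtColor(d['img'],cv2.COLOR_RGB2HSV)
m=((hsv[...,0]<6)|(hsv[...,0]>174))&(hsv[...,1]>150)
v,u=np.nonzero(m);b=atz(d,[[(u.min()+u.max())/2,(v.min()+v.max())/2]],.034)[0];print('ball',u.min(),u.max(),v.min(),v.max(),b)
im=d['img'].astype(int)
for v in [10,20,30,40,48]:
    row=im[v,240:280].sum(1);k=np.nonzero(row>420)[0]+240;k2=k;print(v,k.min() if len(k) else None,k.max() if len(k) else None, atz(d,[[k.mean(),v]],.034).round(4) if len(k) else '')
print('depth ball',cloud(d)[66,257])
for b2 in [[.53,-.21]]:
    for yaw in (90,-90):
        for y in (-.21,.07):
            q=arm.solve_ik([.53,y,.026],[180,0,yaw]);print(yaw,y,None if q is None else np.round(q))
E
```

```text
ball 244 268 56 81 [ 0.53265202 -0.21327923  0.034     ]
10 254 262 [[ 0.531 -0.26   0.034]]
20 254 261 [[ 0.5314 -0.2522  0.034 ]]
30 254 261 [[ 0.5314 -0.2443  0.034 ]]
40 253 261 [[ 0.5318 -0.2363  0.034 ]]
48 253 260 [[ 0.5322 -0.2299  0.034 ]]
depth ball [ 0.5317646  -0.21405083  0.04731935]
90 -0.21 [ 58.  47. -57. 110.  51.  53. -26.]
90 0.07 [ 15.  36. -36. 115.  32.  39. -41.]
-90 -0.21 [ -16.   42.   47.  114.  -45.   44. -122.]
-90 0.07 [ -48.   41.   49.  119.  -47.   42. -148.]
```

```bash
python3 - <<'E'
from h import *
def ikl(h,yaw,th=0):  # handle centre -> tool pose, tool x = lifter x
    Rm=R.from_euler('xyz',[180,th,yaw],degrees=True)
    return np.array(h)-Rm.apply([0,0,-.008]), [180,th,yaw]
def q(h,yaw,th=0):
    p,o=ikl(h,yaw,th);a=arm.solve_ik(p,o);return None if a is None else np.round(a)
print('pick B',q([.538,-.053,.034],-92),'pick A',q([.538,-.053,.034],88))
print('mid',q([.52,.15,.15],88.5),q([.5,.2,.15],0))
print('scoop B',q([.501,.20,.034],88.5), 'A',q([.501,.20,.034],-91.5))
for yaw in (90,60,45,30,0,120):
  for th in (0,25,30):
    Rl=R.from_euler('xyz',[0,th,yaw],degrees=True)
    tip=np.array([.698+.042*np.cos(np.radians(yaw)),.181+.042*np.sin(np.radians(yaw)),.046])
    h=tip-Rl.apply([.18,0,-.033]);print(yaw,th,h.round(3),q(h,yaw,th))
# ball grasp
yaw=88
arm.move_ptp([.5327,-.2133,.12],[180,0,yaw])
arm.move_l([.5327,-.2133,.026],max_speed=.12,f_stop=15)
print(monitor.read_state()['position'],monitor.read_state()['t'])
fingers.grab(40)
s=monitor.read_state();print(s['gripper_width'],s['contact_force'],s['t'])
E
```

```text
pick B [ -34.   41.   49.  118.  -47.   43. -137.] pick A [ -6.  31.   9. 117.  -8.  33.   7.]
mid [-34.  21.  17. 113.  -8.  47. -14.] [-60.  26.  44. 114. -24.  49. -93.]
scoop B [-34.  31.  10. 117. -10.  33. -19.] A [ 21.  53. -68. 114.  59.  59. 102.]
90 0 [0.698 0.043 0.079] [ 22.  47. -46.  90.  38.  59. -35.]
90 25 [0.698 0.074 0.152] [-30.  39.  17.  88.  15.  63. -23.]
90 30 [0.698 0.084 0.165] [-32.  39.  18.  86.  19.  67. -27.]
60 0 [0.629 0.061 0.079] [-21.  34.  16. 103. -13.  45. -28.]
60 25 [0.644 0.088 0.152] [-31.  39.  19.  87.   6.  73. -46.]
60 30 [0.649 0.097 0.165] [-31.  41.  18.  83.   9.  80. -48.]
45 0 [0.6   0.083 0.079] [-27.  33.  20. 107. -16.  43. -43.]
45 25 [0.622 0.105 0.152] [-32.  40.  22.  86.  -0.  77. -57.]
45 30 [0.629 0.112 0.165] [-32.  42.  20.  82.   2.  84. -59.]
30 0 [0.578 0.112 0.079] [-33.  32.  24. 109. -19.  42. -58.]
30 25 [0.605 0.127 0.152] [-33.  40.  24.  86.  -7.  80. -68.]
30 30 [0.614 0.132 0.165] [-32.  43.  22.  81.  -6.  88. -69.]
0 0 [0.56  0.181 0.079] [-46.  34.  33. 110. -26.  44. -88.]
0 25 [0.591 0.181 0.152] [-34.  41.  27.  86. -21.  83. -92.]
0 30 [0.601 0.181 0.165] [-32.  43.  25.  81. -21.  90. -92.]
120 0 [0.767 0.061 0.079] [ 26.  63. -68.  78.  58.  76. -13.]
120 25 [0.752 0.088 0.152] [  9.  45. -46.  86.  61.  72. -24.]
120 30 [0.747 0.097 0.165] [  7.  45. -46.  87.  64.  75. -28.]
[ 0.53327989 -0.21354768  0.02658631] 6.9417
0.019479686772247255 [-0.50982151  0.70519621  2.87114314] 7.5667
```

```bash
python3 - <<'E'
from h import *
a=np.radians(88);s=monitor.read_state();p=s['position']
L=.265
r=arm.move_l([p[0]+L*np.cos(a),p[1]+L*np.sin(a),p[2]],max_speed=.12,f_stop=20)
s=monitor.read_state();print(r,s['position'],s['gripper_width'],s['contact_force'],s['t'])
grab('scene','s3.png');grab('side','sd3.png')
E
python3 - <<'E'
import cv2,numpy as np
a=cv2.imread('pics/s3.png')[120:320,140:400];b=cv2.imread('pics/sd3.png')[120:320,150:410]
cv2.imwrite('pics/c3.png',np.vstack([cv2.resize(a,(390,300)),cv2.resize(b,(390,300))]))
E
```

```text
False [0.54207618 0.05132342 0.02631597] 0.01961069611091409 [ 0.49199846 -1.27089834  1.54162185] 9.925
```

View pics/c3.png

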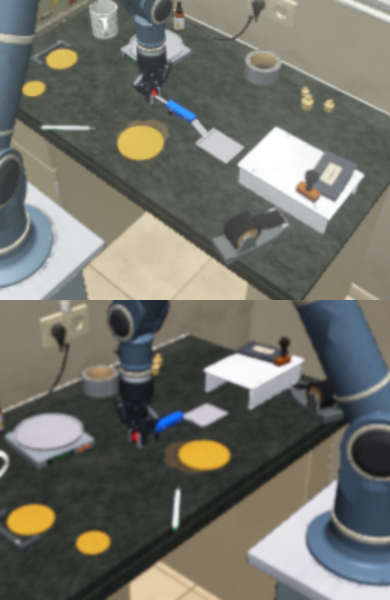

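The lifter is out, with its blade clear of the riser. Next I release it and look from above.

```bash
python3 - <<'E'
from h import *
fingers.open_jaws()
p=monitor.read_state()['position']
arm.move_l([p[0],p[1],.12],max_speed=.15)
arm.move_ptp([.54,.03,.2],[180,0,-92])
arm.pause(.1)
d=grab('wrist','w4.png');print(d['s']['t'],d['s']['position'],d['s']['joint_positions'].round())
hsv=cv2.cvtColor(d['img'],cv2.COLOR_RGB2HSV)
m=cv2.inRange(hsv,(100,150,80),(125,255,255));v,u=np.nonzero(m)
c=cloud(d)[m];print(len(u),np.nanmedian(c,0))
P=atz(d,np.c_[u,v],.044)[:,:2].astype(np.float32);r=cv2.minAreaRect(P);print(r,cv2.boxPoints(r))
E
```

```text
bash:   735 Killed                     python3 - <<'E'
from h import *
fingers.open_jaws()
p=monitor.read_state()['position']
arm.move_l([p[0],p[1],.12],max_speed=.15)
arm.move_ptp([.54,.03,.2],[180,0,-92])
arm.pause(.1)
d=grab('wrist','w4.png');print(d['s']['t'],d['s']['position'],d['s']['joint_positions'].round())
hsv=cv2.cvtColor(d['img'],cv2.COLOR_RGB2HSV)
m=cv2.inRange(hsv,(100,150,80),(125,255,255));v,u=np.nonzero(m)
c=cloud(d)[m];print(len(u),np.nanmedian(c,0))
P=atz(d,np.c_[u,v],.044)[:,:2].astype(np.float32);r=cv2.minAreaRect(P);print(r,cv2.boxPoints(r))
E
```

View pics/w4.png

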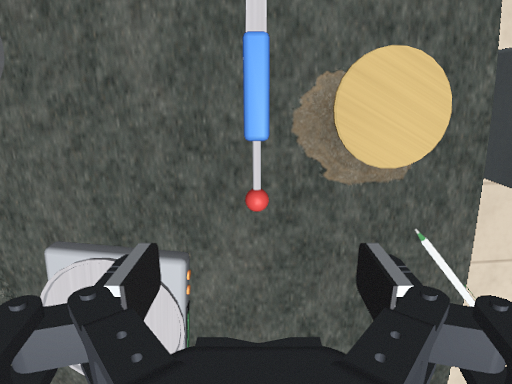

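```bash
free -m|head -2; python3 - <<'E'
from h import *
s=monitor.read_state();print(s['t'],s['position'],s['tool_rot'],s['joint_positions'].round())
d=grab('wrist','w4b.png')
hsv=cv2.cvtColor(d['img'],cv2.COLOR_RGB2HSV)
m=cv2.inRange(hsv,(100,150,80),(125,255,255));v,u=np.nonzero(m)
print(len(u),u.min(),u.max(),v.min(),v.max(),flush=True)
c=pts(d,np.c_[u,v]);print(np.nanmedian(c,0))
P=atz(d,np.c_[u,v],.044)[:,:2].astype(np.float32);r=cv2.minAreaRect(P);print(r,cv2.boxPoints(r))
v,u=np.nonzero(cv2.inRange(hsv,(0,150,80),(6,255,255)));print('ball',atz(d,[[(u.min()+u.max())/2,(v.min()+v.max())/2]],.034),u.min(),u.max(),v.min(),v.max())
E
```

```text
total        used        free      shared  buff/cache   available
Mem:            8012         797        7324          10          57        7215
13.7417 [0.53986543 0.03019464 0.19977283] [ 1.79977175e+02 -1.09669918e-02 -9.19825586e+01] [ 41.  32. -67. 106.  33.  64. 140.]
1209 243 269 32 140
[ 0.54499561 -0.05280834  0.04460175]
((0.5391660332679749, -0.047992389649152756), (0.08757892996072769, 0.02164646051824093), 88.3847885131836) [[ 0.5271128  -0.09145938]
 [ 0.5487507  -0.09206954]
 [ 0.5512193  -0.0045254 ]
 [ 0.52958137 -0.00391524]]
ball [[0.54199104 0.0524108  0.034     ]] 246 268 189 210
```

```bash
python3 - <<'E'
from h import *
h=np.array([.5391,-.0476,.034])
arm.move_l([h[0],h[1],.10],[180,0,-91.6],max_speed=.15)
arm.move_l([h[0],h[1],.026],max_speed=.1,f_stop=15)
s=monitor.read_state();print(s['position'],s['t'])
fingers.grab(110)
s=monitor.read_state();print(s['gripper_width'],s['contact_force'],s['moment'],s['t'])
arm.move_l([h[0],h[1],.2],max_speed=.15)
s=monitor.read_state();print(s['gripper_width'],s['contact_force'],s['moment'],s['t'],s['joint_positions'].round())
d=grab('wrist','w5.png')
for yaw in (-45,0,45,88.5):
    q=arm.solve_ik([.5,.12,.2],[180,0,yaw]);print(yaw,None if q is None else np.round(q))
E
```

```text
[ 0.5395428  -0.04735934  0.02640414] 15.675
0.020562916321565865 [-0.69346405  0.04468326  5.34881376] [-0.08380649  0.17900874 -0.12881901] 16.2833
0.02032433449695505 [-0.14155676  0.43824887 -1.97501166] [0.05791584 0.04575894 0.02050661] 17.5917 [ 50.  33. -68. 106.  34.  65. 148.]
-45 [ -67.   24.   64.  115.  -26.   57. -125.]
0 [-67.  24.  64. 115. -26.  57. -80.]
45 [-67.  24.  64. 115. -26.  57. -35.]
88.5 [  7.  17. -30. 111.  11.  55. -30.]
```

View pics/w5.png

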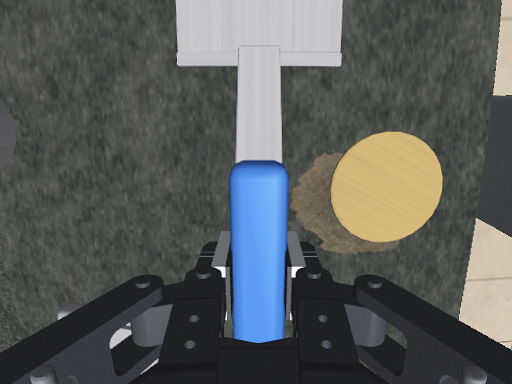

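```bash
python3 - <<'E'
from h import *
d=load('wrist')
s=monitor.read_state();T=np.eye(4);T[:3,3]=s['position'];T[:3,:3]=R.from_euler('xyz',s['tool_rot'],degrees=True).as_matrix()
Ti=np.linalg.inv(T)
def tool(p): return p@Ti[:3,:3].T+Ti[:3,3]
u,v=np.meshgrid(np.arange(190,330,3),np.arange(2,48,3))
p=tool(pts(d,np.c_[u.ravel(),v.ravel()]));g=np.isfinite(p[:,0])&(abs(p[:,2]-.024)<.02);p=p[g]
A=np.c_[p[:,:2],np.ones(len(p))];co=np.linalg.lstsq(A,p[:,2],rcond=None)[0];print(len(p),p.mean(0),co,np.degrees(co[:2]),(A@co-p[:,2]).std())
# ridge ends rear edge, ridge top at tool z = .026-.008?
print('ridge',tool(atz(d,[[177,65],[341,65]],s['position'][2]-.026+.006)))
print('blade edges', tool(atz(d,[[177,3],[341.5,3]],s['position'][2]-.024)))
E
```

```text
748 [1.00097720e-01 4.11194203e-05 2.27359615e-02] [ 0.02471006 -0.00206977  0.02026263] [ 1.41578232 -0.11858906] 0.0008453330402542302
ridge [[ 0.0830584  -0.03591352  0.01991583]
 [ 0.083046    0.03603477  0.02005358]]
blade edges [[ 0.10952362 -0.0356377   0.02391144]
 [ 0.10954848  0.03600364  0.0240486 ]]
```

```bash
python3 - <<'E'
from h import *
a=np.radians(88.5);ax=np.array([np.cos(a),np.sin(a)]);c0=np.array([.506,.382])
def on(y): return c0+ax*(y-c0[1])/ax[1]
p=on(.12)
q=arm.solve_ik([*p,.22],[180,0,88.5]);print(np.round(q))
arm.goto_joints(q)
s=monitor.read_state();print(s['position'],s['tool_rot'],s['t'],s['gripper_width'])
arm.move_l([*p,.045],max_speed=.15)
s=monitor.read_state();print(s['contact_force'],s['t'])
r=arm.move_l([*p,.0255],max_speed=.03,f_stop=3)
s=monitor.read_state();print(r,s['position'],s['contact_force'],s['moment'],s['t'])
d=grab('wrist','w6.png');grab('side','sd6.png');grab('scene','s6.png')
E
```

```text
[  8.  16. -32. 110.  10.  57. -29.]
[0.49909523 0.11988065 0.21983831] [-1.79979311e+02  4.16405253e-03  8.85078210e+01] 20.25 0.020459129624167217
[ 0.4715848  -0.63501217 -1.82081564] 21.5667
True [0.49880736 0.11984214 0.02644327] [-0.62964045 -0.52941516  4.20843198] [-0.01533346  0.04383274 -0.0261053 ] 22.1667
```

View pics/w6.png

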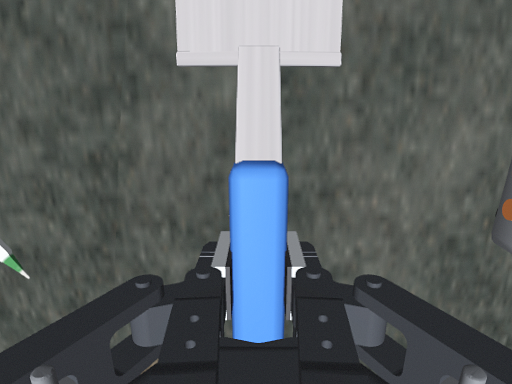

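View pics/sd6.png

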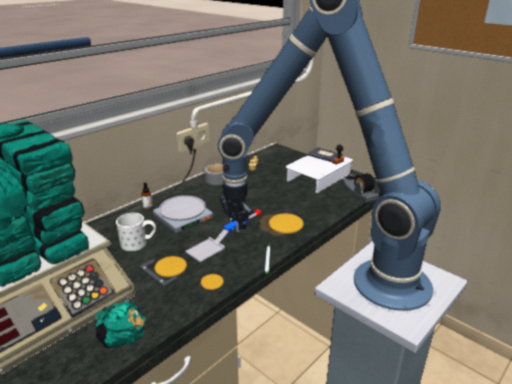

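```bash
python3 - <<'E'
from h import *
a=np.radians(88.5);ax=np.array([np.cos(a),np.sin(a)]);c0=np.array([.506,.382])
def on(y): return c0+ax*(y-c0[1])/ax[1]
r=arm.move_l([*on(.249),.0262],max_speed=.06,f_stop=18)
s=monitor.read_state();print(r,s['position'],s['contact_force'],s['moment'],s['t'])
d=grab('wrist','w7.png');grab('side','sd7.png');grab('scene','s7.png')
E
python3 - <<'E'
import cv2,numpy as np
a=cv2.imread('pics/s7.png')[130:220,140:260];b=cv2.imread('pics/sd7.png')[210:300,130:250]
cv2.imwrite('pics/c7.png',np.hstack([cv2.resize(a,(400,300),interpolation=2),cv2.resize(b,(400,300),interpolation=2)]))
E
```

```text
False [0.50340642 0.24659265 0.02651083] [-1.14243498 -5.76046574  7.33287857] [-0.94227941 -0.14305027  0.05232598] 24.625
```

View pics/w7.png

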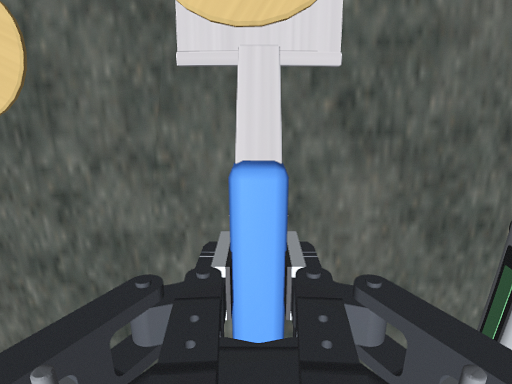

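View pics/c7.png

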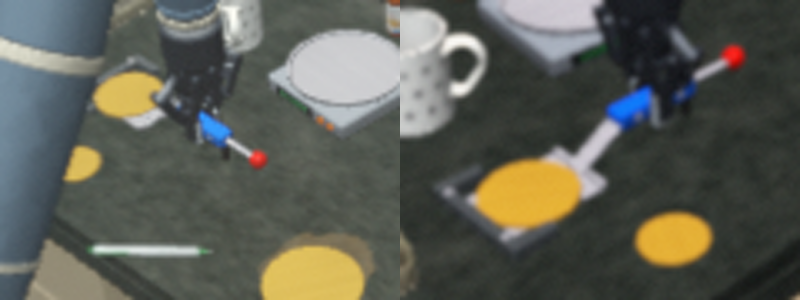

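```bash
python3 - <<'E'
from h import *
d=load('wrist');P=atz(d,[[247,26],[247,0]],.011);print(P, P[:,1]-.2466)
c=atz(d,[[176,0],[318,0]],.012);print(c)
E
```

```text
[[0.50194938 0.34360079 0.011     ]
 [0.50229822 0.35367467 0.011     ]] [0.09700079 0.10707467]
[[0.47340328 0.35461179 0.012     ]
 [0.53114319 0.35275523 0.012     ]]
```

```bash
python3 - <<'E'
from h import *
s=monitor.read_state();p=s['position']
arm.move_l([p[0],p[1],.06],max_speed=.04)
arm.move_l([p[0],p[1]-.01,.13],[180,-3,88.5],max_speed=.06)
arm.pause(.2)
s=monitor.read_state();print(s['position'],s['tool_rot'],s['contact_force'],s['moment'],s['t'])
d=grab('wrist','w8.png');grab('side','sd8.png');grab('scene','s8.png')
E
python3 - <<'E'
import cv2,numpy as np
a=cv2.imread('pics/w8.png');b=cv2.imread('pics/sd8.png')[190:310,110:270]
cv2.imwrite('pics/c8.png',np.hstack([cv2.resize(a,(400,300),interpolation=2),cv2.resize(b,(400,300),interpolation=2)]))
E
```

```text
[0.50320252 0.23670106 0.1296752 ] [-179.96327267   -2.99027169   88.51112056] [ 0.2457954   0.46838689 -3.15096722] [-0.30146888 -0.01906939 -0.0197912 ] 27.3
```

View pics/c8.png

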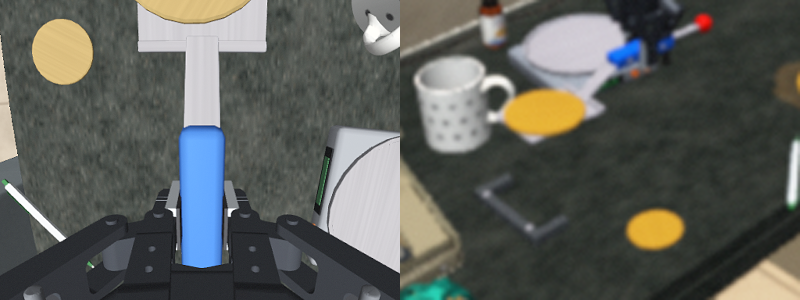

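```bash
python3 - <<'E'
from h import *
for n,f in [('scene','scene0.png'),('side','sd6.png'),('scene','s7.png')]:
    d=load(n);im=cv2.imread('pics/'+f)
    # predicted center pixel & rim in polar search: strongest bright->dark edge
    w2c=np.linalg.inv(d['wc']);
    def proj(P):
        c=P@w2c[:3,:3].T+w2c[:3,3];s=c[:,:2]/c[:,2:];s=s*(1+d['k1']*(s**2).sum(1))[:,None]
        return s@np.array(d['K'])[:2,:2].T+np.array(d['K'])[:2,2]
    g=cv2.GaussianBlur(cv2.cvtColor(im,cv2.COLOR_BGR2GRAY),(0,0),.7).astype(np.float32)
    c=np.array([.698,.181]);E=[]
    rr=np.arange(.062,.1,.0005)
    for t in np.radians(np.arange(0,360,6)):
        P=np.c_[c[0]+rr*np.cos(t),c[1]+rr*np.sin(t),np.full(len(rr),.046)]
        uv=proj(P).astype(np.float32);pr=cv2.remap(g,uv[:,:1],uv[:,1:],1).ravel()
        gr=np.gradient(pr);k=gr.argmin();E.append([*P[k,:2],gr[k]])
    E=np.array(E)
    from scipy.optimize import least_squares
    r=least_squares(lambda x:np.hypot(E[:,0]-x[0],E[:,1]-x[1])-x[2],[*c,.078],loss='soft_l1',f_scale=.002)
    print(f,r.x.round(4),np.median(abs(r.fun)))
for yaw in (88.5,70,60,45):
  for th in (-3,0,15,25,30):
    Rl=R.from_euler('xyz',[180,th,yaw],degrees=True)
    tip=np.array([.698+.042*np.cos(np.radians(yaw)),.181+.042*np.sin(np.radians(yaw)),.05])
    tcp=tip-Rl.apply([.178,0,.0264]);q=arm.solve_ik(tcp,[180,th,yaw]);print(yaw,th,tcp.round(3),None if q is None else np.round(q))
print(monitor.read_state()['joint_positions'].round())
E
```

```text
scene0.png [0.6914 0.1764 0.0859] 0.0025173107083564863
sd6.png [0.6987 0.1828 0.0794] 0.0026320001525362985
s7.png [0.6915 0.1763 0.086 ] 0.0025541921596864622
88.5 -3 [0.694 0.044 0.067] [ 11.  41. -25.  92.  17.  50. -21.]
88.5 0 [0.694 0.045 0.076] [  8.  40. -24.  92.  19.  52. -24.]
88.5 15 [0.695 0.058 0.122] [ -2.  38. -19.  89.  29.  63. -34.]
88.5 25 [0.695 0.073 0.149] [ -9.  39. -16.  86.  35.  72. -39.]
88.5 30 [0.695 0.082 0.162] [-12.  39. -14.  84.  37.  76. -41.]
70 -3 [0.651 0.052 0.067] [  8.  37. -21.  99.  14.  45. -39.]
70 0 [0.651 0.053 0.076] [  6.  36. -20.  98.  16.  48. -41.]
70 15 [0.656 0.065 0.122] [ -5.  37. -15.  91.  23.  65. -50.]
70 25 [0.661 0.079 0.149] [-11.  39. -13.  85.  27.  76. -53.]
70 30 [0.664 0.088 0.162] [-14.  40. -11.  82.  29.  82. -54.]
60 -3 [0.629 0.062 0.067] [  5.  35. -19. 103.  12.  43. -49.]
60 0 [0.63  0.063 0.076] [  3.  34. -18. 101.  14.  47. -51.]
60 15 [0.636 0.074 0.122] [ -6.  36. -14.  92.  20.  66. -58.]
60 25 [0.644 0.087 0.149] [-12.  39. -11.  85.  23.  79. -60.]
60 30 [0.649 0.095 0.162] [-14.  41. -10.  81.  24.  85. -61.]
45 -3 [0.601 0.084 0.067] [  1.  32. -16. 107.  11.  40. -66.]
45 0 [0.602 0.085 0.076] [ -1.  32. -15. 105.  11.  44. -67.]
45 15 [0.611 0.094 0.122] [ -8.  35. -11.  93.  14.  67. -71.]
45 25 [0.622 0.105 0.149] [-13.  39.  -9.  84.  16.  81. -72.]
45 30 [0.628 0.111 0.162] [-15.  41.  -8.  80.  16.  88. -72.]
[ -4.  26. -30. 110.  14.  46. -43.]
```

```bash
cat >> h.py <<'E'
YAW=88.5;PAN=np.array([.698,.182,.041])
def tippose(along,h,th,lat=0.,yaw=YAW):
    "tip at distance along past pan centre, underside tip h above pan floor"
    a=np.radians(yaw);x=np.array([np.cos(a),np.sin(a),0])
    Rl=R.from_euler('xyz',[180,th,yaw],degrees=True)
    tip=PAN+x*along+np.array([0,0,h]);return tip-Rl.apply([.178,0,.0264]),[180,th,yaw]
E
python3 - <<'E'
from h import *
p,o=tippose(.03,.06,-3)
s=monitor.read_state()['position']
arm.move_l([p[0],p[1],.13],o,max_speed=.12)
for along,h,th in [(.03,.035,5),(.03,.012,12)]:
    p,o=tippose(along,h,th);arm.move_l(p,o,max_speed=.06)
s=monitor.read_state();print(s['position'],s['tool_rot'],s['contact_force'],s['t'])
d=grab('wrist','w9.png');grab('side','sd9.png');grab('scene','s9.png')
E
python3 - <<'E'
import cv2,numpy as np
a=cv2.imread('pics/w9.png');b=cv2.imread('pics/sd9.png')[150:270,110:270];c=cv2.imread('pics/s9.png')[90:210,160:320]
cv2.imwrite('pics/c9.png',np.hstack([cv2.resize(x,(266,200),interpolation=2) if 0 else cv2.resize(x,(400,300),interpolation=2) for x in (b,c)]))
E
```

```text
[0.69426388 0.04529021 0.11593704] [-179.98203471   11.80852055   88.64207626] [ 0.39405045  0.09810273 -3.43384789] 30.5667
```

View pics/c9.png

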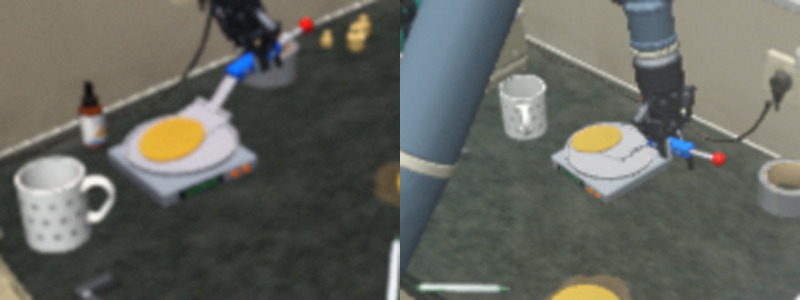

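View pics/w9.png

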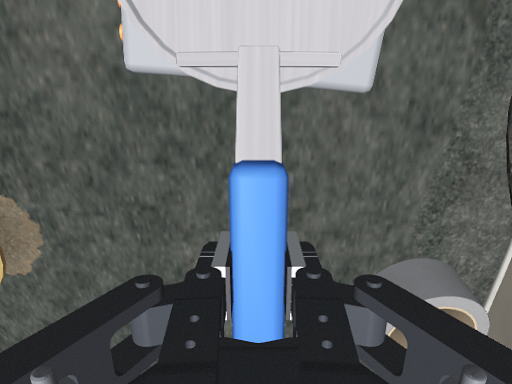

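```bash
python3 - <<'E'
from h import *
for n in ['scene','side']:
    d=load(n);hsv=cv2.cvtColor(d['img'],cv2.COLOR_RGB2HSV);m=cv2.inRange(hsv,(14,80,120),(34,255,255))
    v,u=np.nonzero(m);c=pts(d,np.c_[u,v]);g=(np.hypot(c[:,0]-.698,c[:,1]-.19)<.1)&(c[:,2]>.035)&(c[:,2]<.13)
    c=c[g];A=np.c_[c[:,:2]-[.698,.182],np.ones(len(c))]
    from scipy.optimize import least_squares
    co=least_squares(lambda x:A@x-c[:,2],[0,0,.06],loss='soft_l1',f_scale=.002).x
    print(n,len(c),np.median(c,0).round(4),co.round(4),'y rng',np.percentile(c[:,1],[2,98]).round(3),'x',np.percentile(c[:,0],[2,98]).round(3))
print(monitor.read_state()['moment'],monitor.read_state()['position'],monitor.read_state()['tool_rot'])
E
```

```text
scene 162 [0.6845 0.1996 0.0684] [-0.0146 -0.2242  0.0717] y rng [0.162 0.239] x [0.645 0.726]
side 353 [0.6816 0.2056 0.0675] [-0.0094 -0.2203  0.0727] y rng [0.165 0.244] x [0.647 0.725]
[ 0.0568377  -0.0079734  -0.01149143] [0.69468355 0.04092965 0.11618359] [179.97568536  11.99532132  88.32876766]
```

```bash
cat >> h.py <<'E'
def disc():
    from scipy.optimize import least_squares
    for n in ['scene','side']:
        d=load(n);hsv=cv2.cvtColor(d['img'],cv2.COLOR_RGB2HSV);m=cv2.inRange(hsv,(14,80,120),(34,255,255))
        v,u=np.nonzero(m);c=pts(d,np.c_[u,v]);g=(np.hypot(c[:,0]-.698,c[:,1]-.19)<.1)&(c[:,2]>.035)&(c[:,2]<.13)
        c=c[g];zt=np.median(c[:,2]);u=u[g];v=v[g]
        A=np.c_[c[:,:2]-[.698,.182],np.ones(len(c))]
        co=least_squares(lambda x:A@x-c[:,2],[0,0,.06],loss='soft_l1',f_scale=.002).x
        print(n,len(c),'median',np.median(c,0).round(4),'centre',((np.percentile(c[:,:2],98,axis=0)+np.percentile(c[:,:2],2,axis=0))/2).round(4),'plane',co.round(4))
E
python3 - <<'E'
from h import *
PAN[0]+=.0 
p,o=tippose(.008,.012,10);p=p+np.array([.012,0,0])
arm.move_l(p,o,max_speed=.014)
s=monitor.read_state();print(s['position'],p,s['tool_rot'],s['t'])
grab('side','sd10.png');grab('scene','s10.png');disc()
E
```

```text
[0.70572544 0.01947071 0.10993011] [0.70574071 0.01934429 0.1099083 ] [179.99825551   9.99703037  88.51052769] 32.8167
scene 168 median [0.6933 0.1777 0.0676] centre [0.6957 0.18  ] plane [ 0.0061 -0.1828  0.0669]
side 342 median [0.6934 0.1831 0.0667] centre [0.6984 0.1825] plane [-0.0026 -0.1792  0.067 ]
```

```bash
python3 - <<'E'
from h import *
for h in (.007,.0045,.0035):
    p,o=tippose(.008,h,10);p=p+np.array([.012,0,0])
    arm.move_l(p,o,max_speed=.015);arm.pause(.15)
    s=monitor.read_state();print(h,s['position'][2]-p[2],s['contact_force'],s['moment'],s['t'])
grab('side','sd11.png');grab('scene','s11.png');disc()
E
```

```text
0.007 6.293633110771024e-05 [ 0.49765675 -0.11942728 -2.15430282] [ 0.01076642 -0.0403157   0.01621771] 33.55
0.0045 -7.74584732916861e-06 [ 0.06422939 -0.38453866 -1.76562928] [ 0.03691673  0.01102885 -0.00716597] 34.0167
0.0035 2.2421976171818625e-05 [ 0.51620087  0.1725682  -2.8348505 ] [ 0.06692987 -0.04263608 -0.00026964] 34.4167
scene 169 median [0.6948 0.1788 0.059 ] centre [0.6949 0.1801] plane [-0.0101 -0.1786  0.0582]
side 334 median [0.6935 0.1834 0.0584] centre [0.6969 0.1831] plane [-0.0041 -0.1936  0.0586]
```

```bash
python3 - <<'E'
from h import *
for h,th in ((.002,10),(.002,13)):
    p,o=tippose(.008,h,th);p=p+np.array([.012,0,0])
    r=arm.move_l(p,o,max_speed=.015,f_stop=8);arm.pause(.2)
    s=monitor.read_state();print(r,h,s['position']-p,s['contact_force'],s['moment'],s['t'])
grab('side','sd12.png');grab('scene','s12.png');disc()
E
```

```text
False 0.002 [ 5.41745887e-05 -3.57562128e-05  8.02005417e-05] [-0.72625645 -0.10791888 -2.70905065] [ 0.09328354 -0.02720873 -0.00260023] 34.9667
False 0.002 [-3.35241639e-05 -1.85868923e-04 -1.01073233e-04] [-0.34917244  0.69216592 -1.45659611] [0.25052661 0.0157687  0.02258178] 35.9417
scene 163 median [0.6961 0.1788 0.0597] centre [0.6947 0.1788] plane [-0.0097 -0.1913  0.0588]
side 339 median [0.6934 0.1841 0.0588] centre [0.6966 0.1828] plane [-0.0129 -0.1963  0.059 ]
```

```bash
python3 - <<'E'
from h import *
for al,h in ((-.012,.003),(-.03,.0035)):
    p,o=tippose(al,h,13);p=p+np.array([.012,0,0])
    arm.move_l(p,o,max_speed=.025);arm.pause(.1)
    s=monitor.read_state();print(al,s['contact_force'],s['moment'],s['t'])
    grab('side','sd13.png');grab('scene','s13.png');disc()
E
```

```text
-0.012 [ 0.10135703 -0.63346588 -1.72771894] [ 0.13683794  0.00896725 -0.00253631] 37.0917
scene 176 median [0.6943 0.1778 0.0572] centre [0.697 0.178] plane [-0.0066 -0.1556  0.0569]
side 327 median [0.6938 0.1838 0.0573] centre [0.6962 0.1826] plane [-0.0017 -0.1487  0.0575]
-0.03 [ 0.31272391  0.26718612 -3.80789693] [ 0.07581817 -0.00893296  0.00062754] 38.1583
scene 186 median [0.6942 0.1793 0.0558] centre [0.6956 0.1783] plane [-0.0172 -0.1012  0.0554]
side 313 median [0.6934 0.1836 0.0556] centre [0.6965 0.1831] plane [ 0.0037 -0.1025  0.0557]
```

```bash
python3 - <<'E'
from h import *
for al,h,sp in ((-.045,.0035,.025),(-.056,.004,.025),(-.060,.04,.05),(-.13,.07,.12)):
    p,o=tippose(al,h,13);p=p+np.array([.012,0,0])
    arm.move_l(p,o,max_speed=sp)
s=monitor.read_state();print(s['contact_force'],s['t'],s['joint_positions'].round())
grab('side','sd14.png');grab('scene','s14.png');disc();grab('wrist','w14.png')
for x,y,yaw in ((.60,-.15,60),(.56,-.1,88.5),(.56,-.15,88.5),(.6,-.15,30),(.62,-.15,88.5)):
    q=arm.solve_ik([x,y,.0264],[180,0,yaw]);print(x,y,yaw,None if q is None else np.round(q))
E
python3 - <<'E'
import cv2,numpy as np
b=cv2.imread('pics/sd14.png')[110:290,130:370];c=cv2.imread('pics/s14.png')[100:280,150:390]
cv2.imwrite('pics/c14.png',np.hstack([cv2.resize(x,(400,300),interpolation=2) for x in (b,c)]))
E
```

```text
[-0.59680135  0.20696072 -1.80706219] 41.2583 [ 12.  34. -18.  87.  26.  64. -17.]
scene 203 median [0.6956 0.1788 0.0518] centre [0.696  0.1807] plane [ 0.003  -0.0105  0.0518]
side 290 median [0.693  0.1849 0.0525] centre [0.6962 0.184 ] plane [ 0.0031 -0.0027  0.0525]
0.6 -0.15 60 [ 22.  37. -17. 105.  16.  40. -33.]
0.56 -0.1 88.5 [ 23.  35. -23. 111.  21.  38. -14.]
0.56 -0.15 88.5 [ 27.  35. -22. 110.  21.  39.  -9.]
0.6 -0.15 30 [ 18.  37. -11. 105.  10.  40. -59.]
0.62 -0.15 88.5 [ 25.  39. -22. 102.  20.  43.  -9.]
```

View pics/c14.png

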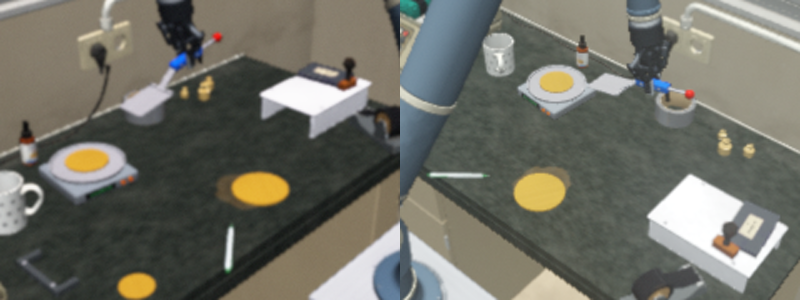

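```bash
python3 - <<'E'
from h import *
s=monitor.read_state();print(s['position'])
arm.move_l([.55,-.115,.15],[180,0,88.5],max_speed=.15)
arm.move_l([.55,-.115,.04],max_speed=.12)
r=arm.move_l([.55,-.115,.0262],max_speed=.02,f_stop=3)
s=monitor.read_state();print(r,s['position'],s['contact_force'],s['t'])
fingers.open_jaws()
arm.move_l([.55,-.115,.12],max_speed=.1)
arm.move_l([.55,-.19,.25],max_speed=.15)
arm.pause(.3)
s=monitor.read_state();print(s['position'],s['t'])
d=grab('wrist','w15.png');grab('side','sd15.png');grab('scene','s15.png');disc()
hsv=cv2.cvtColor(d['img'],cv2.COLOR_RGB2HSV)
m=cv2.inRange(hsv,(100,150,80),(125,255,255));v,u=np.nonzero(m)
c=pts(d,np.c_[u,v]);print('handle top',np.nanmedian(c,0))
u,v=np.meshgrid(np.arange(200,310,4),np.arange(2,150,4));p=pts(d,np.c_[u.ravel(),v.ravel()]);
g=abs(p[:,0]-.553)<.03;g&=(p[:,1]>-.015)&(p[:,1]<.055);p=p[g];print('blade z by y',[(y,np.median(p[abs(p[:,1]-y)<.006][:,2]).round(4)) for y in (0,.02,.04)])
E
python3 - <<'E'
import cv2,numpy as np
b=cv2.imread('pics/sd15.png')[110:290,130:370];c=cv2.imread('pics/w15.png')
cv2.imwrite('pics/c15.png',np.hstack([cv2.resize(x,(400,300),interpolation=2) for x in (b,c)]))
E
```

```text
[ 0.70211378 -0.11375762  0.17622861]
True [ 0.54971095 -0.11497896  0.02648114] [-0.90586291  0.25869592  5.03431841] 44.3167
[ 0.5498915  -0.18965585  0.24957876] 47.5083
scene 199 median [0.6965 0.1815 0.0521] centre [0.6957 0.18  ] plane [-0.0142 -0.0115  0.052 ]
side 290 median [0.6932 0.1853 0.0524] centre [0.6955 0.184 ] plane [ 0.0063 -0.0077  0.0524]
handle top [ 0.55251295 -0.12346288  0.0452365 ]
blade z by y [(0, np.float64(nan)), (0.02, np.float64(nan)), (0.04, np.float64(nan))]
  return _methods._mean(a, axis=axis, dtype=dtype,
  ret = ret.dtype.type(ret / rcount)
```

View pics/c15.png

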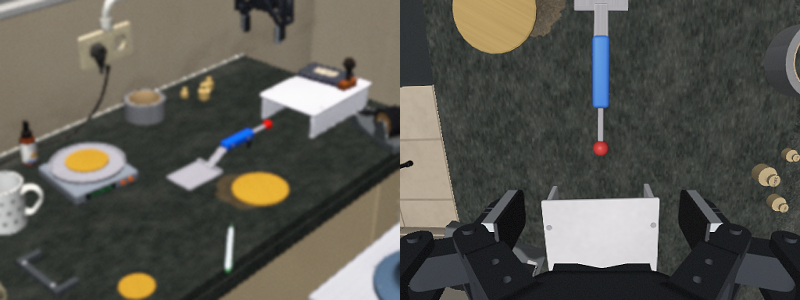

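```bash
python3 - <<'E'
from h import *
arm.job_done();print(monitor.read_state()['t'])
E
```

```text
the job is handed in; nothing more can be done
the job is handed in; nothing more can be done
```

I finished the whole sequence and handed the job in at about 47.6 s of the 69 s allowed. The hand-in gives no verdict, so what follows is from my own measurements.

**What I did:** I drew the lifter about 265 mm out from under the riser by its red ball and released it. I then regripped it by the handle and slid the blade under the 90 mm disc against the stop. After lifting the disc, I tipped it onto the pan at 10–13° and backed the blade out slowly, then laid the lifter down in the open.

**Last checks:**
- **Disc:** it lies in the pan about 2–3 mm from my estimate of the pan's centre, with its top at 0.052 m (0.051 expected). The side camera puts its tilt at about 0.6° and the scene camera at about 1°, which is within depth noise.
- **Lifter:** it is released on the bench, clear of the balance, stop and riser. The top of its handle is at 0.045 m (0.044 expected for lying flat).
- **Mug:** I never went near it, and in the pictures it stands where it was. I did not measure its position again at the end.

**What disagreed or failed:**
- **Early slide:** the disc slid about 29 mm forward on the blade, by the time it was at 12°, before reaching the pan. I moved the blade slowly back to re-centre it before lowering.
- **Pan centre:** the scene camera's outline fit came out about 7 mm off, with too large a radius (86 mm instead of 78 mm). I used the side and wrist camera values instead.
- **Blade height:** my last depth check of the blade returned no data, because most of the blade was out of that picture. That the lifter lies flat rests on the handle height and the side view.
- **Disc touching the pan on the blade:** no sensor shows this directly. I inferred it from the disc's tilt falling below the blade's and flattening as the blade withdrew, while the disc's centre stayed put.

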